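Set the pull-to-unlock programme dial of the card sealer

ROBOT

A 6-joint arm with a two-finger parallel gripper is mounted at the origin on a cart in front of the work surface, level with it; the furniture and walls round the work are solid. World frame = base frame: x ahead of the robot, y to its left, z up, the work surface at z = 0. Lengths are in m, angles in rad, forces in N, time in s.
With the tool pointing down it reaches from about 0.275 to 0.825 m from the base axis. Payload 4.9 kg.
Tool frame: the origin (TCP) lies on the centre line of the jaws, within the pads' length; the fingertips stand 25 mm ahead of it and the grasp point (between the pads) lies 6 mm ahead of it; x points along the fingers, z is the direction in which the jaws open and shut, and the axes are right-handed (so a half turn about x gives the same grasp; the last joint's range is limited). The gripper opens to 85 mm and grips with 20 to 120 N. Pads are 22 mm wide; open, the fingers measure 114 mm over their backs; the gripper's body (76 mm by 85 mm) begins 54 mm behind the grasp point. The pads swing forward as they close: fully open they stand 13 mm farther back than shut.
Start: joints at [-1.364, 0.326, -0.193, 1.052, 0, 1.437], TCP at [0.184, -0.518, 0.256] pointing down, gripper open.
Joint ranges: [-2.65, 2.65], [-0.97, 1.79], [-1.3, 1.35], [-1.93, 2.1], [-1.47, 1.37], [-3.14, 3.14]. Speed limits (rad/s): [2.57, 2.57, 3.14, 3.14, 3.14, 3.14].

INTERFACE

Orientations are given as a 3x3 rotation matrix whose columns are the frame's x, y, z axes.
In Python, from workcell import observe, capture, calibration, sign_off gives the robot as it stands.
- The arm moves only by the tool arm_command, never from a script. Its arguments are lists of equal length, an entry for each row: "delta_pos": the shift along the tool's x, y, z in cm, a list of three; "twist": the turn about the tool's x in degrees; "claw": the opening, from 0 (shut) to 1 (fully open). A call has 1 to 12 rows; each row is the pose to reach, as a shift and turn from the pose commanded when the call began, along the tool's axes at that moment; what a row does not reach only later rows make up. A row lasts 1/8 s, in which the tool goes at most 62.5 mm and 10.7 degrees, less where a joint would pass 70% of its speed; a pose out of reach is approached as far as the arm can. A call with a gripper value outside its range is refused whole. The fingers move at their own pace and stop on an object; "newtons" is the grip in N (left out, the last holds). Time passes only in rows, so rows that repeat a pose let the fingers close. It gives the time, the measured TCP pose, the force and the opening at its end, in the units of the state.
- observe(): the state, without advancing time (a new reading comes with each control period).
- capture(name): name is "side" or "top"; returns the picture (400x640x3 uint8, blue, green, red); there is no depth.
- calibration(name): a dict with "K" (3x3 intrinsics, pixels), "R" (3x3) and "t" (3): a world point X has camera coordinates R X + t. Camera axes: x right, y down, z forward; pixel columns grow to the right and rows downward; lengths in m; the calibration is good to about 2 mm. A picture is of the moment at which its call begins. calibration takes no time and is no camera call.
- sign_off(): hands the job in, once; it reports no verdict.
The state is a dict: "time": time; "joint_positions": joint angles; "joint_velocities": joint speeds; "joint_torque": joint torques, N m; "ee_pos": TCP position; "ee_rot": TCP orientation; "ft_force": force on the tool from outside, world axes, zero at the start; "moment": the same for the moment, N m; "grip_width": opening from 0.0 (shut) to 1.0 (fully open).
Only numpy, scipy, OpenCV 4.12 (cv2) and the standard library are available. Lean on these libraries where they do the work, as an engineer would, in place of code of your own. Each camera call takes 0.05 s, during which the arm holds its last target.

TASK

Set the blister card sealer to the blue programme: pull its black dial out to unlock it, turn it until its white pointer stands at the blue dot, then push it back in until it drops fully home and locks there, and let go. The dots are stuck on by hand, each a few millimetres to one side of its notch, so feel for the notch beside the blue dot and never force the dial, neither in turning nor in pushing. Leave everything else where it is.

Things in the scene. Friction and masses are not known exactly. Their poses are not given: they have to be found in the camera images.
- sealer: card sealer, fixed to the worktop: a white and grey box 250 mm deep (x) by 220 mm wide (y), origin at the centre of its underside; deck at 60 mm height, a grey head across the back of it (own x +50 to +120 mm) rises to 112 mm. Its own -x side is its front, turned towards the robot. The notches for the dial are inside it and cannot be seen
- dial: the dial's fixed base; origin on the dial's vertical axis at deck height (60 mm above the worktop), 45 mm in front of the sealer's centre. On it stands the dial: a black disc 62 mm across, its upper face 6.5 mm above the deck, and on that a round upright ribbed black knob 38 mm in diameter and 30 mm tall, top 36.5 mm above the deck, to be gripped round its side from above
- dial_top (a point): centre of the top of the dial's knob; it moves with the dial
- pointer (a point): point 44 mm out from the dial's axis in the direction of the dial's white pointer line, 4 mm above the deck with the dial in; it moves with the dial and lies over the ring on which the dots are stuck
- dial_lift (a joint): how far the dial is pulled out (up): 0 home and locked, 12 mm at its upper stop. About 4 N of friction either way, no spring: it stays where left. Up to 6.5 mm its tooth is in the notch; higher, the dial turns. Pushed down beside a notch it stops at 6.5 mm. Over 30 N on the tooth, there or on a notch wall in turning, is forcing it; 10 N of push seats it in a notch
- dial_turn (a joint): angle of the dial, counter-clockwise from above positive, range -1.6 to 1.6; at 0 the pointer looks to the sealer's front (its own -x). Turns with about 0.04 N m of friction and stays where it is left. At the start it is in the wide standby notch, within 0.21 of 0 (white arc). The three programme notches lie within 1.35 of 0, on both sides, at least 0.5 apart; the tooth has about 0.035 rad of play to either side in them
- dot_blue: blue round sticker, 10 mm across, 2 mm thick, on the deck about 44 mm from the dial's axis; it marks the wanted notch, but is stuck beside the true notch, by 0.08 to 0.18 rad (4 to 8 mm) to the one side or the other, which side cannot be seen. Origin at its underside
- dot_yellow: yellow sticker, same size, marks another notch
- dot_red: red sticker, same size, marks another notch
- vial_2: bystander: open amber vial, 35 mm across, 82 mm tall, origin at its foot, right of and behind the sealer
- cup_stack: bystander: stack of paper cups, 38 mm across, 100 mm tall, origin at its foot
- blister_card_2: bystander: blister card 135x75x7 mm lying to the left of the sealer

How it is judged:
By the outcome, as a careful person would: the job done as asked, in the order asked, and still so for the second after the job is handed in, with the robot touching nothing.
It also fails if it takes over 51 s, if anything falls off the work surface, if the arm or the gripper's body presses on something with over 40 N, if the wrist force passes 120 N, or if a joint passes its speed limit or range.

## Working session

There is one attempt and no reset: what is moved stays moved. The work goes in short steps, Python scripts to look and compute and a tool call to move; the robot and the scene stay as the last step left them, time stands still between calls to the robot, and variables do not carry over. Pictures are saved under pics/ and viewed, and the job is handed in when it is done.

Besides the shell and the picture viewer there is one more tool, called by a JSON object that holds its "fn" and its "kwargs", one argument or row to a line. arm_command: Moves the arm, as the interface text tells. Its arguments: {"type":"object","properties":{"delta_pos":{"type":"array","items":{"type":"array","items":{"type":"number"}}},"twist":{"type":"array","items":{"type":"number"}},"claw":{"type":"array","items":{"type":"number"}},"newtons":{"type":"number"}},"required":["delta_pos","twist","claw"]}

```bash
mkdir -p pics
python3 - <<'E'
from workcell import *
import cv2,numpy as np
s=observe();print(s)
for n in("top","side"):
    cv2.imwrite(f"pics/{n}0.png",capture(n));c=calibration(n);print(n,c)
E
```

```text
{'time': 0.0, 'joint_positions': array([-1.36418980e+00,  3.26930400e-01, -1.93591410e-01,  1.05198269e+00,
       -8.73665720e-06,  1.43661698e+00]), 'joint_velocities': array([-5.56323158e-04,  1.73674019e-03,  3.39086100e-04,  1.51576267e-03,
       -1.05240259e-03,  9.91275124e-05]), 'joint_torque': array([-1.10925539e-03, -4.43396151e+01,  2.62441564e+01,  1.54532329e-02,
       -2.78257548e-04,  1.04562375e-06]), 'ee_pos': array([ 0.18373365, -0.51783501,  0.25550627]), 'ee_rot': array([[-3.58964879e-04,  9.42492333e-01,  3.34227577e-01],
       [ 1.67005149e-03,  3.34227698e-01, -9.42490879e-01],
       [-9.99998541e-01,  2.19856140e-04, -1.69398673e-03]]), 'ft_force': array([-0.62960963, -0.19627432, -0.37306492]), 'moment': array([-0.01691291,  0.03197198, -0.0407371 ]), 'grip_width': 0.9985729156160208}
top {'K': array([[463.54913794,   0.        , 318.95230626],
       [  0.        , 463.54913794, 194.27054319],
       [  0.        ,   0.        ,   1.        ]]), 'R': array([[-0.00758587, -0.9999643 ,  0.00372307],
       [-0.99571385,  0.00721032, -0.09220597],
       [ 0.09217584, -0.00440657, -0.99573299]]), 't': array([0.05183196, 0.54383064, 1.4436126 ])}
side {'K': array([[464.40809949,   0.        , 321.68641276],
       [  0.        , 464.40809949, 200.38257137],
       [  0.        ,   0.        ,   1.        ]]), 'R': array([[ 0.93738381, -0.34777654,  0.01905439],
       [-0.18641786, -0.54717149, -0.81599739],
       [ 0.29421076,  0.76135067, -0.57774146]]), 't': array([-0.49732307,  0.20937005,  1.17698435])}
```

View pics/top0.png

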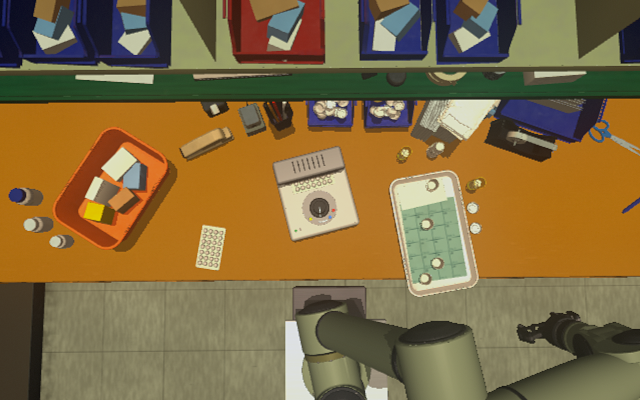

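View pics/side0.png

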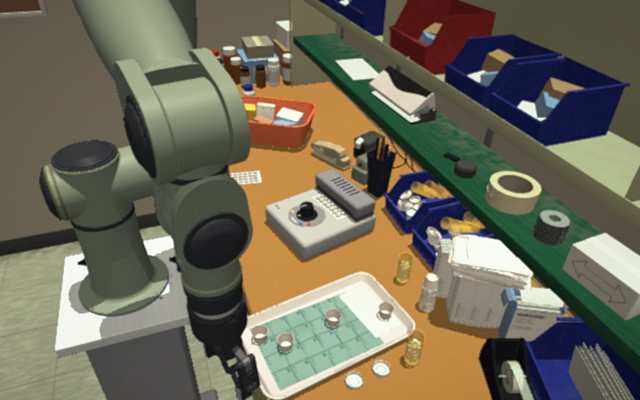

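The top view shows the sealer around (316,195) with the dial at (319,208). In the side view the dial is at (306,212). I'll zoom in on both.

Run:
```python
import cv2,numpy as np
a=cv2.imread("pics/top0.png")[175:245,275:365];b=cv2.imread("pics/side0.png")[175:265,255:385]
cv2.imwrite("pics/topz.png",cv2.resize(a,None,fx=8,fy=8,interpolation=cv2.INTER_CUBIC))
cv2.imwrite("pics/sidez.png",cv2.resize(b,None,fx=6,fy=6,interpolation=cv2.INTER_CUBIC))
```

```text
(no output)
```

View pics/topz.png

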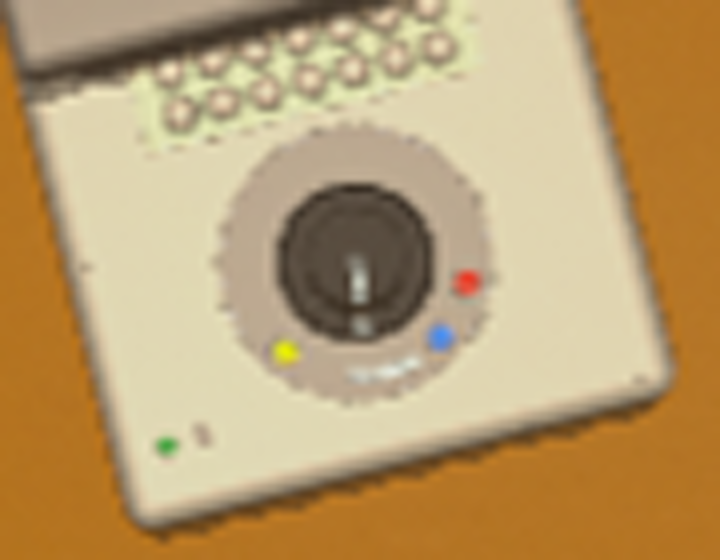

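View pics/sidez.png

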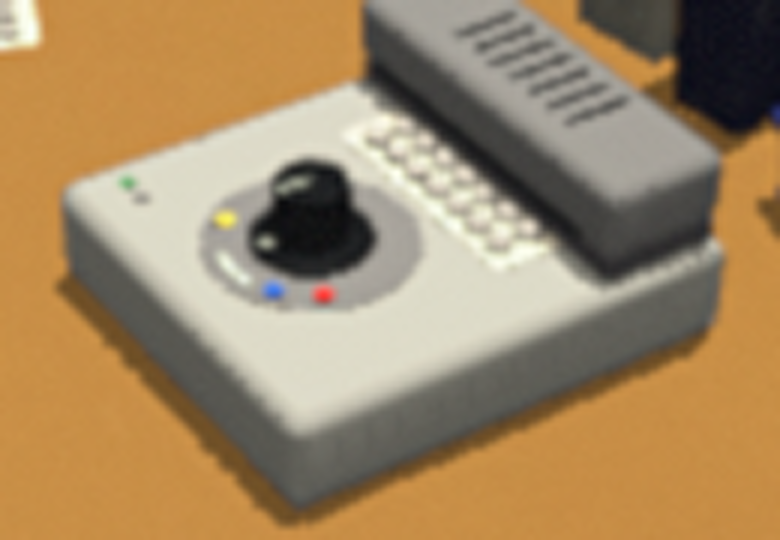

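```bash
cat > h.py <<'E'
from workcell import *
import cv2,numpy as np
from scipy.optimize import least_squares
def ray(n,uv,z):
    c=calibration(n);K,R,t=c["K"],c["R"],c["t"]
    d=R.T@np.linalg.solve(K,[uv[0],uv[1],1.]);o=-R.T@t
    return o+d*(z-o[2])/d[2]
def proj(n,X):
    c=calibration(n);p=c["K"]@(c["R"]@np.array(X)+c["t"]);return p[:2]/p[2]
boxes={"top":(175,245,275,365),"side":(175,265,255,385)}
def cen(n,im,lo,hi,sat=120):
    r0,r1,c0,c1=boxes[n];p=im[r0:r1,c0:c1]
    h=cv2.cvtColor(p,cv2.COLOR_BGR2HSV).astype(float)
    m=(h[...,0]>=lo)&(h[...,0]<=hi)&(h[...,1]>sat)&(h[...,2]>120)
    w=m*(h[...,1])
    k,l,st,ce=cv2.connectedComponentsWithStats(m.astype(np.uint8))
    return [(np.round([(np.argwhere(l==i)*w[l==i][:,None]).sum(0)[::-1]/w[l==i].sum()+[c0,r0]],2)[0],st[i,4]) for i in range(1,k) if st[i,4]>2]
E
python3 - <<'E'
from h import *
for n in("top","side"):
    im=cv2.imread(f"pics/{n}0.png")
    for nm,lo,hi in(("blue",100,125),("yellow",25,35),("red",0,7),("red",172,180),("green",50,80)):
        for c,a in cen(n,im,lo,hi):
            print(n,nm,c,a,ray(n,c,0.062).round(4))
def z(n,zx,zy,h,f,ox,oy):
    uv=((zx+.5)/f-.5+ox,(zy+.5)/f-.5+oy);return ray(n,uv,h)
T=lambda x,y,h=.06:z("top",x,y,h,8,275,175).round(4)
S=lambda x,y,h=.06:z("side",x,y,h,6,255,175).round(4)
print("ring ctr top",T((218+490)/2,(122+405)/2),T(218,262),T(490,265),T(354,122),T(354,405))
print("disc ctr",T(355,262,.0665)," pointer",T(362,326,.066),T(355,262,.066))
print("FL FR",T(140,520),T(670,385),"side FL, FR",S(65,195),S(298,440))
print("ring S",S(200,245),S(423,245),S(311,312),"knob top S",S(311,175,.0965),"pointer",S(266,241,.066),"arc",S(220,252),S(250,284))
print("arc T",T(345,375),T(418,360))
E
```

```text
top blue [329.53 216.51] 4 [0.4719 0.016  0.062 ]
top yellow [310.09 218.65] 7 [0.4657 0.0758 0.062 ]
top red [332.99 209.93] 9 [0.492  0.0051 0.062 ]
side blue [300.03 222.79] 4 [0.4709 0.0158 0.062 ]
side yellow [292.   211.24] 4 [0.4659 0.0744 0.062 ]
side red [308.27 223.61] 5 [0.4914 0.0049 0.062 ]
ring ctr top [0.5    0.0487 0.06  ] [0.501  0.1011 0.06  ] [ 0.499  -0.0037  0.06  ] [0.5548 0.0483 0.06  ] [0.4455 0.0491 0.06  ]
disc ctr [0.5001 0.0483 0.0665]  pointer [0.4756 0.0458 0.066 ] [0.5002 0.0483 0.066 ]
FL FR [0.4022 0.1314 0.06  ] [ 0.4523 -0.0725  0.06  ] side FL, FR [0.3996 0.1214 0.06  ] [ 0.449 -0.086  0.06 ]
ring S [0.4497 0.0618 0.06  ] [0.5498 0.0274 0.06  ] [ 0.483  -0.0036  0.06  ] knob top S [0.5015 0.0506 0.0965] pointer [0.4779 0.047  0.066 ] arc [0.457  0.0535 0.06  ] [0.4629 0.0255 0.06  ]
arc T [0.4571 0.0525 0.06  ] [0.4626 0.0244 0.06  ]
```

{"fn": "arm_command", "kwargs": {
  "delta_pos": [
    [1.5,24,-21],
    [2.5,48.8,-42.8],
    [2.5,48.8,-42.8],
    [2.5,48.8,-42.8],
    [2.5,48.8,-42.8],
    [2.5,48.8,-42.8],
    [2.5,48.8,-42.8],
    [2.5,48.8,-42.8],
    [2.5,48.8,-42.8],
    [2.5,48.8,-42.8],
    [2.5,48.8,-42.8],
    [2.5,48.8,-42.8]
  ],
  "twist": [-10,-20,-30,-40,-50,-60,-70,-80,-90,-100,-110,-120],
  "claw": [1,1,1,1,1,1,1,1,1,1,1,1],
  "newtons": 25
}}

```text
time: 1.6
ee_pos: [0.5011, 0.0501, 0.2306]
ee_rot: [[-0.001, -0.767, 0.642], [0.0, 0.642, 0.767], [-1.0, 0.001, -0.0]]
ft_force: [-0.4, 0.3, 0.3]
grip_width: 0.995
```

{"fn": "arm_command", "kwargs": {
  "delta_pos": [
    [3,0,0],
    [7,0,0],
    [10,0,0],
    [10,0,0],
    [10,0,0],
    [10,0,0]
  ],
  "twist": [-10,-20,-30,-40,-40,-40],
  "claw": [1,1,1,1,1,1]
}}

```text
time: 2.35
ee_pos: [0.501, 0.0481, 0.1315]
ee_rot: [[0.001, -1.0, 0.011], [-0.0, 0.011, 1.0], [-1.0, -0.001, -0.0]]
ft_force: [-0.0, -0.3, 0.5]
grip_width: 0.995
```

Run:
```python
from h import *
for n in("top","side"):
    im=capture(n);r0,r1,c0,c1=boxes[n]
    cv2.imwrite(f"pics/{n}1.png",cv2.resize(im[r0-60:r1+10,c0-20:c1+20],None,fx=4,fy=4,interpolation=cv2.INTER_CUBIC)[:600])
s=observe();print(s['time'],s['ee_pos'],s['ee_rot'].round(4),s['ft_force'],s['joint_positions'])
```

```text
2.45 [0.50106766 0.0480902  0.13168382] [[ 9.0e-04 -1.0e+00  9.8e-03]
 [-0.0e+00  9.8e-03  1.0e+00]
 [-1.0e+00 -9.0e-04 -0.0e+00]] [ 0.19568812 -0.43371    -1.24663686] [-5.10657122e-02  3.65412024e-01 -4.89424232e-01  7.15081954e-01
  1.35289134e-05 -4.12498934e-02]
```

View pics/side1.png

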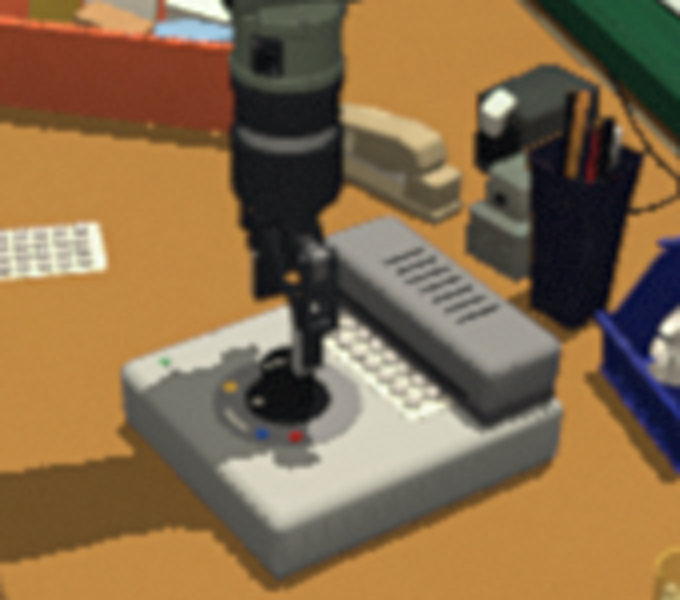

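The gripper is over the knob, with the pointer and dots still visible in front of it. I'll centre it, descend and grip.

{"fn": "arm_command", "kwargs": {
  "delta_pos": [
    [1,0.07,0.06],
    [2,0.07,0.06],
    [3,0.07,0.06],
    [3.6,0.07,0.06],
    [3.6,0.07,0.06],
    [3.6,0.07,0.06]
  ],
  "twist": [0,0,0,0,0,0],
  "claw": [1,1,1,1,1,1]
}}

```text
time: 3.2
ee_pos: [0.5002, 0.0487, 0.0954]
ee_rot: [[0.0, -1.0, 0.008], [-0.0, 0.008, 1.0], [-1.0, -0.0, -0.0]]
ft_force: [-0.1, -1.0, -0.0]
grip_width: 0.998
```

{"fn": "arm_command", "kwargs": {
  "delta_pos": [
    [0,0,0],
    [0,0,0],
    [0,0,0],
    [0,0,0],
    [0,0,0],
    [0,0,0],
    [0,0,0],
    [0,0,0]
  ],
  "twist": [0,0,0,0,0,0,0,0],
  "claw": [0.6,0.5,0.4,0.3,0.2,0.2,0.2,0.2],
  "newtons": 30
}}

```text
time: 4.2
ee_pos: [0.5002, 0.0482, 0.0957]
ee_rot: [[0.0, -1.0, 0.008], [-0.001, 0.008, 1.0], [-1.0, -0.0, -0.001]]
ft_force: [-0.9, -2.6, 5.4]
grip_width: 0.434
```

{"fn": "arm_command", "kwargs": {
  "delta_pos": [
    [-0.2,0,-0.0],
    [-0.4,0,0],
    [-0.6,0,0],
    [-0.8,0,0],
    [-0.95,0,0],
    [-0.95,0,0],
    [-0.95,0,0]
  ],
  "twist": [0,0,0,0,0,0,0],
  "claw": [0.2,0.2,0.2,0.2,0.2,0.2,0.2]
}}

```text
time: 5.08
ee_pos: [0.5001, 0.0483, 0.1049]
ee_rot: [[0.0, -1.0, 0.009], [-0.001, 0.009, 1.0], [-1.0, -0.0, -0.001]]
ft_force: [2.0, -4.7, -3.5]
grip_width: 0.437
```

Run:
```python
from h import *
n="side"
im=capture(n);r0,r1,c0,c1=boxes[n]
cv2.imwrite(f"pics/{n}2.png",cv2.resize(im[r0-20:r1,c0:c1-30],None,fx=6,fy=6,interpolation=cv2.INTER_CUBIC)[:600])
s=observe();print(s['time'],s['ee_pos'],s['ft_force'],s['moment'],s['grip_width'])
```

```text
5.125 [0.50013277 0.04828864 0.10488654] [ 1.27428036 -4.40444135 -2.48500505] [-1.02599992 -0.25352498  0.03761349] 0.43194843596259114
```

View pics/side2.png

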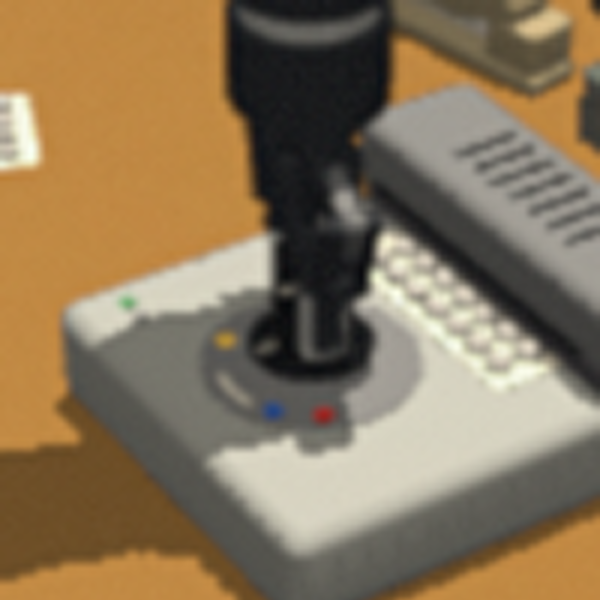

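{"fn": "arm_command", "kwargs": {
  "delta_pos": [
    [-0.1,0,-0.05],
    [-0.15,0,-0.05],
    [-0.15,0,-0.05],
    [-0.15,0,-0.05],
    [-0.15,0,-0.05],
    [-0.15,0,-0.05],
    [-0.15,0,-0.05],
    [-0.15,0,-0.05]
  ],
  "twist": [0,-2,-8,-16,-24,-31,-31,-31],
  "claw": [0.2,0.2,0.2,0.2,0.2,0.2,0.2,0.2]
}}

```text
time: 6.12
ee_pos: [0.5003, 0.0476, 0.1064]
ee_rot: [[0.0, -0.861, -0.509], [-0.002, -0.509, 0.861], [-1.0, 0.0, -0.002]]
ft_force: [2.9, -6.3, -4.6]
grip_width: 0.433
```

Run:
```python
from h import *
n="side"
im=capture(n);r0,r1,c0,c1=boxes[n]
cv2.imwrite(f"pics/{n}3.png",cv2.resize(im[r0-20:r1,c0:c1-30],None,fx=6,fy=6,interpolation=cv2.INTER_CUBIC)[:600])
s=observe();print(s['time'],s['ee_pos'],s['ee_rot'].round(3),s['ft_force'],s['moment'],s['grip_width'])
```

```text
6.175 [0.50028226 0.04759756 0.10633327] [[ 0.    -0.861 -0.509]
 [-0.002 -0.509  0.861]
 [-1.     0.001 -0.002]] [ 2.43834103 -4.55813649 -4.92114742] [-1.1976325  -0.48164588  0.03519481] 0.4387042850241846
```

View pics/side3.png

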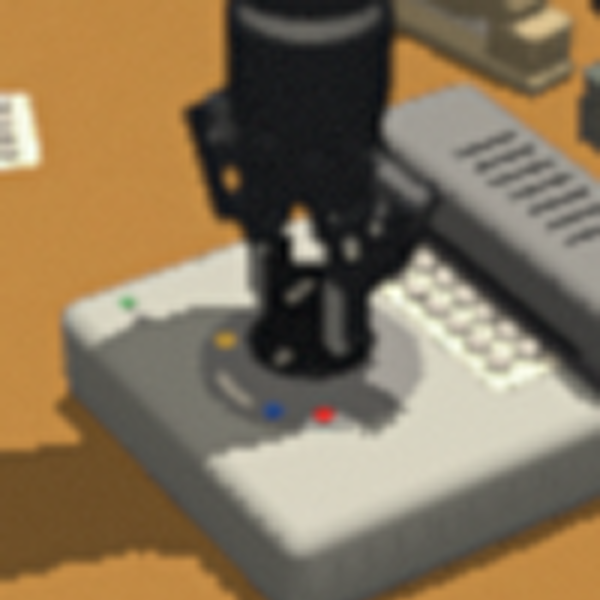

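Run:
```python
from h import *
for zx,zy,h in((266,361,.066),(267,347,.0752),(282,356,.0752),(282,356,.077),(282,356,.073)):
    p=ray("side",((zx+.5)/6-.5+255,(zy+.5)/6-.5+155),h)[:2]-[.5003,.0485]
    print(p.round(4),np.hypot(*p).round(4),round((np.arctan2(p[1],p[0])%6.2832)-np.pi-.238,3))
```

```text
[-0.0224 -0.0015] 0.0225 -0.173
[-0.0223 -0.0028] 0.0225 -0.111
[-0.0179 -0.0118] 0.0214 0.346
[-0.0186 -0.0141] 0.0233 0.409
[-0.017 -0.009] 0.0192 0.251
```

{"fn": "arm_command", "kwargs": {
  "delta_pos": [
    [0.15,0,0],
    [0.3,0,0],
    [0.4,0,0],
    [0.45,0,0],
    [0.45,0,0]
  ],
  "twist": [0,0,0,0,0],
  "claw": [0.2,0.2,0.2,0.2,0.2]
}}

```text
time: 6.8
ee_pos: [0.5004, 0.0476, 0.1026]
ee_rot: [[0.001, -0.861, -0.509], [-0.002, -0.509, 0.861], [-1.0, 0.0, -0.002]]
ft_force: [1.0, -5.3, 2.4]
grip_width: 0.435
```

{"fn": "arm_command", "kwargs": {
  "delta_pos": [
    [0.05,0,0],
    [0.1,0,0],
    [0.1,0,0]
  ],
  "twist": [0,0,0],
  "claw": [0.2,0.2,0.2]
}}

```text
time: 7.18
ee_pos: [0.5004, 0.0476, 0.102]
ee_rot: [[0.001, -0.861, -0.509], [-0.002, -0.509, 0.861], [-1.0, -0.0, -0.002]]
ft_force: [-2.2, -6.5, 6.6]
grip_width: 0.431
```

{"fn": "arm_command", "kwargs": {
  "delta_pos": [
    [0.05,0,0],
    [0.05,0,0],
    [0.05,0,0]
  ],
  "twist": [0,0,0],
  "claw": [0.2,0.2,0.2]
}}

```text
time: 7.55
ee_pos: [0.5005, 0.0477, 0.1019]
ee_rot: [[0.001, -0.861, -0.509], [-0.002, -0.509, 0.861], [-1.0, -0.0, -0.002]]
ft_force: [-1.1, -5.8, 9.0]
grip_width: 0.431
```

{"fn": "arm_command", "kwargs": {
  "delta_pos": [
    [0,0,0],
    [0,0,0],
    [0,0,0]
  ],
  "twist": [-1,-2,-2],
  "claw": [0.2,0.2,0.2]
}}

```text
time: 7.92
ee_pos: [0.5004, 0.0476, 0.1018]
ee_rot: [[0.001, -0.843, -0.538], [-0.002, -0.538, 0.843], [-1.0, -0.0, -0.002]]
ft_force: [-2.4, -5.5, 8.9]
grip_width: 0.431
```

```bash
cat > o.py <<'E'
from h import *
s=observe();r=s['ee_rot'];print(round(s['time'],2),s['ee_pos'].round(5),"rot",round(np.arctan2(r[1,2],r[0,2])-1.5625,4),s['ft_force'].round(1),"Mz",s['moment'].round(3),s['grip_width'].round(3))
E
python3 o.py
```

```text
Traceback (most recent call last):
  File "o.py", line 2, in <module>
    s=observe();r=s['ee_rot'];print(round(s['time'],2),s['ee_pos'].round(5),"rot",round(np.arctan2(r[1,2],r[0,2])-1.5625,4),s['ft_force'].round(1),"Mz",s['moment'].round(3),s['grip_width'].round(3))
                                                                                                                                                                             ^^^^^^^^^^^^^^^^^^^^^
AttributeError: 'float' object has no attribute 'round'
```

```bash
sed -i "s/\['grip_width'\].round(3)/['grip_width']/" o.py; python3 o.py
```

```text
7.92 [0.50045 0.04764 0.10183] rot 0.5768 [-2.4 -5.5  8.9] Mz [-1.112  0.455 -0.081] 0.43109218458418536
```

{"fn": "arm_command", "kwargs": {
  "delta_pos": [
    [0,0,0],
    [0,0,0],
    [0,0,0]
  ],
  "twist": [-1,-2,-2],
  "claw": [0.2,0.2,0.2]
}}

```text
time: 8.3
ee_pos: [0.5005, 0.0476, 0.1018]
ee_rot: [[0.001, -0.823, -0.568], [-0.002, -0.568, 0.823], [-1.0, -0.0, -0.002]]
ft_force: [-2.2, -4.9, 9.3]
grip_width: 0.428
```

```bash
python3 o.py
```

```text
8.3 [0.50051 0.04759 0.10185] rot 0.6118 [-2.2 -4.9  9.3] Mz [-1.165  0.422 -0.065] 0.42770017238347224
```

{"fn": "arm_command", "kwargs": {
  "delta_pos": [
    [0,0,0],
    [0,0,0],
    [0,0,0]
  ],
  "twist": [-1,-2,-2],
  "claw": [0.2,0.2,0.2]
}}

```text
time: 8.68
ee_pos: [0.5006, 0.0476, 0.1019]
ee_rot: [[0.002, -0.803, -0.596], [-0.002, -0.596, 0.803], [-1.0, -0.0, -0.002]]
ft_force: [-1.1, -5.2, 8.5]
grip_width: 0.432
```

```bash
python3 o.py
```

```text
8.68 [0.50056 0.04755 0.10186] rot 0.6467 [-1.1 -5.2  8.5] Mz [-1.253  0.411 -0.053] 0.43204870371619775
```

{"fn": "arm_command", "kwargs": {
  "delta_pos": [
    [0,0,0],
    [0,0,0],
    [0,0,0]
  ],
  "twist": [-1,-2,-2],
  "claw": [0.2,0.2,0.2]
}}

```text
time: 9.05
ee_pos: [0.5006, 0.0475, 0.1019]
ee_rot: [[0.002, -0.782, -0.623], [-0.002, -0.623, 0.782], [-1.0, -0.0, -0.002]]
ft_force: [-2.4, -6.4, 9.5]
grip_width: 0.433
```

```bash
python3 o.py
```

```text
9.05 [0.50056 0.0475  0.10187] rot 0.6815 [-2.4 -6.4  9.5] Mz [-1.286  0.485 -0.066] 0.4334302247169733
```

```bash
cat > pic.py <<'E'
import sys
from h import *
n="side"
im=capture(n);r0,r1,c0,c1=boxes[n]
cv2.imwrite(sys.argv[1],cv2.resize(im[190:250,275:345],None,fx=10,fy=10,interpolation=cv2.INTER_CUBIC)[:600])
E
python3 pic.py pics/s4.png
```

```text
(no output)
```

View pics/s4.png

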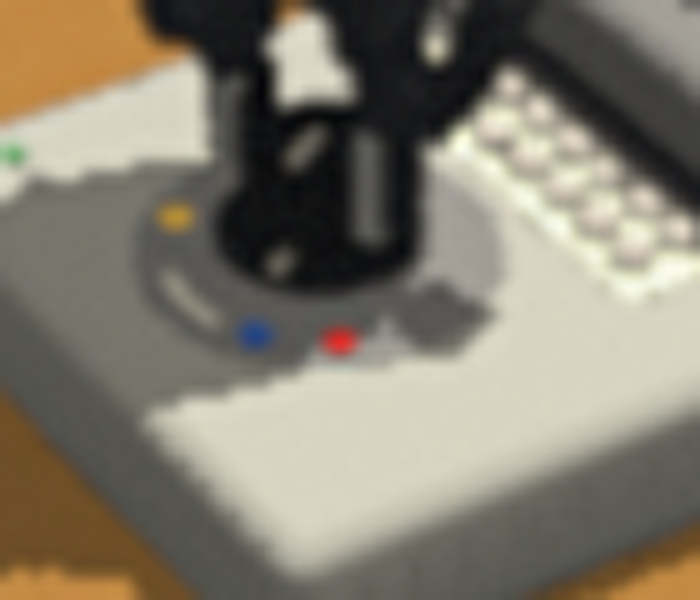

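The pointer mark at about (281,262) in the zoom is turning with the gripper towards the blue dot at (255,335).

Run:
```python
from h import *
for zx,zy,h in((281,262,.0725),(281,265,.0725)):
    p=ray("side",((zx+.5)/10-.5+275,(zy+.5)/10-.5+190),h)[:2]-[.5003,.0485]
    print(p.round(4),np.hypot(*p).round(4),round((np.arctan2(p[1],p[0])%6.2832)-np.pi-.238,3))
```

```text
[-0.0166 -0.0175] 0.0241 0.572
[-0.017  -0.0188] 0.0254 0.596
```

{"fn": "arm_command", "kwargs": {
  "delta_pos": [
    [0,0,0],
    [0,0,0],
    [0,0,0]
  ],
  "twist": [-1,-2,-2],
  "claw": [0.2,0.2,0.2]
}}

```text
time: 9.48
ee_pos: [0.5006, 0.0475, 0.1018]
ee_rot: [[0.002, -0.76, -0.65], [-0.002, -0.65, 0.76], [-1.0, 0.0, -0.003]]
ft_force: [-1.4, -5.0, 8.4]
grip_width: 0.436
```

```bash
python3 o.py
```

```text
9.47 [0.50057 0.04745 0.10184] rot 0.7164 [-1.4 -5.   8.4] Mz [-1.235  0.432 -0.065] 0.43555575095026994
```

{"fn": "arm_command", "kwargs": {
  "delta_pos": [
    [0,0,0],
    [0,0,0],
    [0,0,0]
  ],
  "twist": [-1,-2,-2],
  "claw": [0.2,0.2,0.2]
}}

```text
time: 9.85
ee_pos: [0.5006, 0.0474, 0.1018]
ee_rot: [[0.002, -0.736, -0.677], [-0.002, -0.677, 0.736], [-1.0, 0.0, -0.003]]
ft_force: [-1.7, -5.3, 7.7]
grip_width: 0.435
```

```bash
python3 o.py
```

```text
9.85 [0.5006  0.04745 0.10176] rot 0.7514 [-1.7 -5.3  7.7] Mz [-1.256  0.339 -0.032] 0.4349013813487879
```

{"fn": "arm_command", "kwargs": {
  "delta_pos": [
    [0.03,0,0],
    [0.03,0,0],
    [0.03,0,0],
    [0.03,0,0]
  ],
  "twist": [-1,-2,-3,-3],
  "claw": [0.2,0.2,0.2,0.2]
}}

```text
time: 10.35
ee_pos: [0.5006, 0.0473, 0.101]
ee_rot: [[0.001, -0.7, -0.714], [-0.002, -0.714, 0.7], [-1.0, 0.001, -0.003]]
ft_force: [-0.3, -6.7, 3.3]
grip_width: 0.436
```

```bash
python3 o.py
```

```text
10.35 [0.50058 0.04732 0.10103] rot 0.8037 [-0.3 -6.7  3.3] Mz [-1.367e+00  1.000e-03 -4.000e-03] 0.43579562815807704
```

{"fn": "arm_command", "kwargs": {
  "delta_pos": [
    [0,0,0],
    [0,0,0],
    [0,0,0]
  ],
  "twist": [-1,-2,-2],
  "claw": [0.2,0.2,0.2]
}}

```text
time: 10.72
ee_pos: [0.5006, 0.0473, 0.101]
ee_rot: [[0.001, -0.675, -0.738], [-0.002, -0.738, 0.675], [-1.0, 0.001, -0.003]]
ft_force: [0.2, -5.9, 2.4]
grip_width: 0.431
```

```bash
python3 o.py
```

```text
10.72 [0.50061 0.04729 0.10097] rot 0.8386 [ 0.2 -5.9  2.4] Mz [-1.402 -0.035 -0.005] 0.43057338463679645
```

The dial dropped 0.8 mm and the force fell to about 3 N, so it is at the edge of or inside a notch. I'll push gently in steps.

{"fn": "arm_command", "kwargs": {
  "delta_pos": [
    [0.06,0,0],
    [0.12,0,0],
    [0.12,0,0]
  ],
  "twist": [0,0,0],
  "claw": [0.2,0.2,0.2]
}}

```text
time: 11.1
ee_pos: [0.5006, 0.0473, 0.0997]
ee_rot: [[0.001, -0.675, -0.738], [-0.002, -0.738, 0.675], [-1.0, 0.001, -0.003]]
ft_force: [1.3, -6.0, 1.9]
grip_width: 0.433
```

```bash
python3 o.py
```

```text
11.1 [0.50059 0.04732 0.09968] rot 0.8386 [ 1.3 -6.   1.9] Mz [-1.357 -0.068  0.012] 0.43290748177714095
```

{"fn": "arm_command", "kwargs": {
  "delta_pos": [
    [0.1,0,0],
    [0.2,0,0],
    [0.3,0,0],
    [0.38,0,0],
    [0.38,0,0]
  ],
  "twist": [0,0,0,0,0],
  "claw": [0.2,0.2,0.2,0.2,0.2]
}}

```text
time: 11.72
ee_pos: [0.5006, 0.0473, 0.0958]
ee_rot: [[0.001, -0.675, -0.738], [-0.002, -0.738, 0.675], [-1.0, 0.001, -0.003]]
ft_force: [0.7, -6.0, 2.4]
grip_width: 0.431
```

```bash
python3 o.py
```

```text
11.72 [0.50059 0.04729 0.09584] rot 0.8386 [ 0.7 -6.   2.4] Mz [-1.408 -0.106 -0.005] 0.43053817684847207
```

{"fn": "arm_command", "kwargs": {
  "delta_pos": [
    [0.05,0,0],
    [0.1,0,0],
    [0.1,0,0]
  ],
  "twist": [0,0,0],
  "claw": [0.2,0.2,0.2]
}}

```text
time: 12.1
ee_pos: [0.5006, 0.0473, 0.0956]
ee_rot: [[0.002, -0.675, -0.738], [-0.002, -0.738, 0.675], [-1.0, 0.001, -0.003]]
ft_force: [-1.7, -6.4, 9.9]
grip_width: 0.435
```

```bash
python3 o.py
```

```text
12.1 [0.50063 0.04731 0.09565] rot 0.8386 [-1.7 -6.4  9.9] Mz [-1.336  0.466  0.055] 0.43523468262234777
```

{"fn": "arm_command", "kwargs": {
  "delta_pos": [
    [0.05,0,0],
    [0.07,0,0],
    [0.07,0,0],
    [0.07,0,0]
  ],
  "twist": [0,0,0,0],
  "claw": [0.2,0.2,0.2,0.2]
}}

```text
time: 12.6
ee_pos: [0.5007, 0.0473, 0.0956]
ee_rot: [[0.002, -0.675, -0.738], [-0.002, -0.738, 0.675], [-1.0, 0.0, -0.003]]
ft_force: [-4.1, -6.1, 15.8]
grip_width: 0.435
```

```bash
python3 o.py; python3 pic.py pics/s5.png
```

```text
12.6 [0.50069 0.04732 0.09555] rot 0.8386 [-4.1 -6.1 15.8] Mz [-1.417  0.882  0.027] 0.43481694773836876
```

View pics/s5.png

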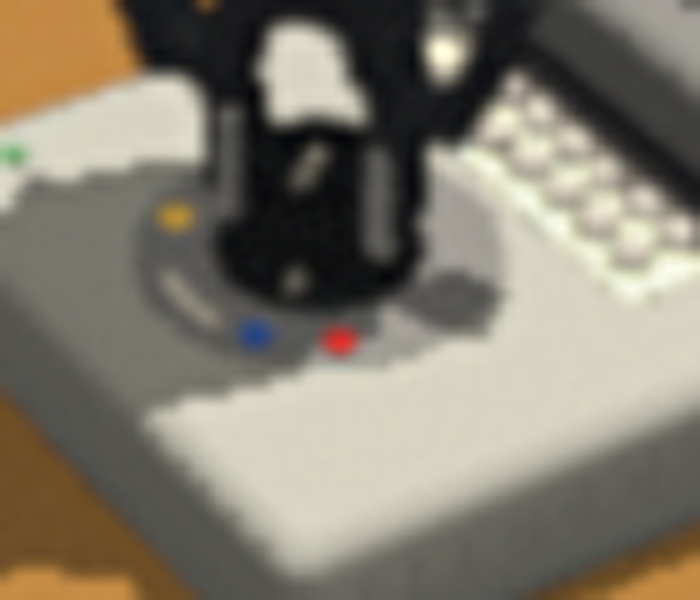

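The disc is down, the pointer mark sits at (293,280), and 16 N produces no further travel. I'll release it.

{"fn": "arm_command", "kwargs": {
  "delta_pos": [
    [-0.04,0,0],
    [-0.04,0,0],
    [-0.04,0,0],
    [-0.04,0,0],
    [-0.04,0,0],
    [-0.04,0,0],
    [-0.04,0,0],
    [-0.04,0,0]
  ],
  "twist": [0,0,0,0,0,0,0,0],
  "claw": [0.2,0.5,0.7,0.9,1,1,1,1]
}}

```text
time: 13.65
ee_pos: [0.5, 0.0482, 0.0937]
ee_rot: [[-0.0, -0.675, -0.738], [0.0, -0.738, 0.675], [-1.0, -0.0, 0.0]]
ft_force: [0.5, 0.9, -0.7]
grip_width: 1.0
```

{"fn": "arm_command", "kwargs": {
  "delta_pos": [
    [-1,0,0],
    [-3,0,0],
    [-6,0,0],
    [-10,0,0],
    [-14,5,0],
    [-14,10,0],
    [-14,15,0],
    [-14,20,0],
    [-14,22,0],
    [-14,22,0]
  ],
  "twist": [0,0,0,0,0,0,0,0,0,0],
  "claw": [1,1,1,1,1,1,1,1,1,1]
}}

```text
time: 14.9
ee_pos: [0.351, -0.1148, 0.2344]
ee_rot: [[0.001, -0.678, -0.736], [-0.0, -0.736, 0.678], [-1.0, -0.0, -0.001]]
ft_force: [0.3, -0.3, -0.1]
grip_width: 1.001
```

```bash
python3 o.py
python3 - <<'E'
from h import *
for n in("top","side"):
    im=capture(n);r0,r1,c0,c1=boxes[n]
    cv2.imwrite(f"pics/{n}6full.png",im)
    f=8 if n=="top" else 6
    cv2.imwrite(f"pics/{n}6.png",cv2.resize(im[r0:r1,c0:c1],None,fx=f,fy=f,interpolation=cv2.INTER_CUBIC)[:600])
E
```

```text
14.9 [ 0.35098 -0.11479  0.23442] rot 0.8347 [ 0.3 -0.3 -0.1] Mz [-0.028  0.064  0.008] 1.0014612074226137
```

View pics/side6.png

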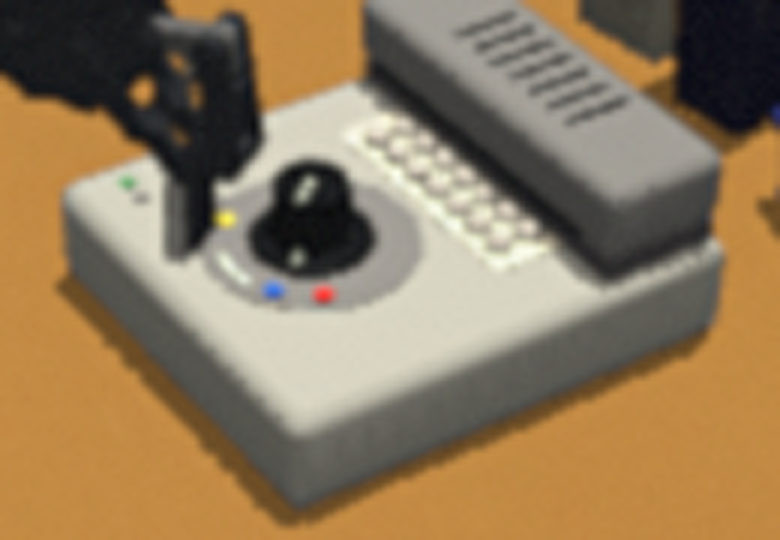

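View pics/top6.png

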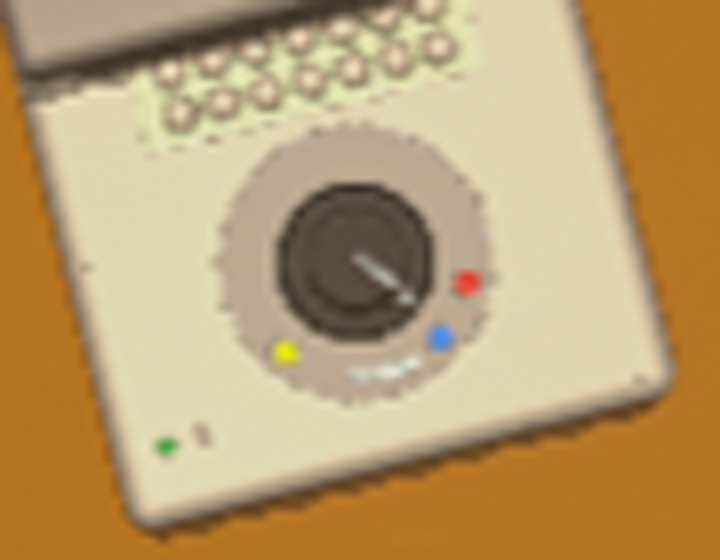

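Both views show the dial down, with its pointer just to the red side of blue: in the top zoom the tip is at (410,300), blue at (440,338) and red at (468,283). I'll check the angle and whether it is fully home.

Run:
```python
from h import *
for n,zx,zy,f,ox,oy in(("top",410,300,8,275,175),("side",296,258,6,255,175)):
    p=ray(n,((zx+.5)/f-.5+ox,(zy+.5)/f-.5+oy),.0665)[:2]-[.5003,.0486]
    print(n,np.hypot(*p).round(4),round(np.arctan2(p[1],p[0])%6.2832-np.pi-.238,3))
a,b=[cv2.imread(f"pics/{x}.png")[175:265,255:385] for x in("side0","side6full")]
for im in(a,b):
    m=(cv2.cvtColor(im,cv2.COLOR_BGR2GRAY)<75)[:,40:66]; 
    k,l,s,c=cv2.connectedComponentsWithStats(m.astype(np.uint8)); i=1+np.argmax(s[1:,4]);print(s[i],c[i])
    g=cv2.cvtColor(im,cv2.COLOR_BGR2GRAY);print(g[22:50,52])
```

```text
top 0.026 0.721
side 0.0235 0.723
[  2  27  20  19 248] [11.9516129  37.24193548]
[217 217 219 206 142  61  34  54  47  36  35  30  21  14  18  20  17  19
  16  17  23  34  38  46 100 157 155 141]
[  2  27  20  19 251] [11.6374502  37.07171315]
[212 212 212 200 137  58  29  78 120  88  55  33  19  15  18  16  20  19
  18  14  16  30  36  44  98 152 150 136]
```

```bash
python3 -c "
from workcell import *
print(sign_off())"
```

```text
the job is handed in; nothing more can be done
None
```

The sealer is set to the blue programme: the dial is home in the notch beside the blue dot, and the arm has let go and moved clear. I handed the job in at about 15 s.

- **What I did:** I gripped the dial's knob, pulled it out about 10.5 mm, and turned it counter-clockwise. I then felt along the notch ring with about 9 N of push until it dropped in. A final push of about 16 N moved it no further.
- **Position:** After release, both cameras put the pointer at about 0.72 rad, with the blue dot at about 0.62. That 0.10 rad offset fits the stated 0.08 to 0.18. The red dot, at about 1.15, is well away.
- **Seating:** The dial's outline in the side view matches the one from before the job to within a fraction of a pixel, so it is fully in. I did not try turning it afterwards to confirm the lock.
- **Forces:** The highest push I read was about 16 N, and I saw no sign of the dial binding as it turned. I had already sent one extra 2° turn before I read that the dial had dropped. The turning moment stayed near zero, so it did not press on the notch wall.
- **Disagreement:** Partway through, one camera estimate of the pointer (0.57 to 0.60) was about 0.05 rad above what the wrist angle implied. The final camera readings agree with each other.

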